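Refit the louvre on the cellar floodlight

ROBOT

A 6-joint arm with a two-finger parallel gripper is mounted at the origin on the work surface. World frame = base frame: x ahead of the robot, y to its left, z up, the work surface at z = 0. Lengths are in mm, angles in rad, forces in N, time in s.
With the tool pointing down it reaches from about 375 to 750 mm from the base axis. Payload 9 kg.
Tool frame: the origin (TCP) lies at the very end of the fingers, on their centre line; the grasp point (between the pads) lies 19 mm behind it; z points along the fingers, y is the line along which they close (so a half turn about z gives the same grasp; the last joint's range is limited). The gripper opens to 85 mm and grips with 20 to 120 N. Pads are 22 mm wide; open, the fingers measure 114 mm over their backs; the gripper's body (76 mm by 85 mm) begins 54 mm behind the grasp point. The pads swing forward as they close: fully open they stand 13 mm farther back than shut.
Start: joints at [1.118, 0.104, 0.097, 1.564, 0, 1.353], TCP at [139.591, 583.567, 231.331] pointing down, gripper open.
Joint ranges: [-2.99, 2.99], [-0.84, 1.86], [-1.1, 1.16], [-1.84, 2.11], [-1.51, 1.56], [-3.14, 3.14]. Speed limits (rad/s): [2.22, 2.22, 2.57, 3.14, 3.14, 3.14].

INTERFACE

Orientations are given as a unit quaternion [w, x, y, z].
In Python, from bench import status, read_camera, camera_info, r gives the robot as it stands.
- The arm moves only by the shell command python3 -m handwheel 'ROWS' [FORCE]. ROWS is JSON, a list of rows, each an object with "linear": the shift along the world's x, y, z in m, a list of three; "rot": the turn, a rotation vector about the world's x, y, z in rad, a list of three; "jaw": the finger opening in m, from 0 to 0.0854. In form: [{"linear": [x, y, z], "rot": [ax, ay, az], "jaw": jaw}, ...]. A call has 1 to 5 rows; each row shifts and turns the commanded pose from where the row before left it; what a row does not reach is not made up. A row lasts 1/12 s, in which the tool goes at most 41.7 mm and 7.16 degrees, less where a joint would pass 70% of its speed; a pose out of reach is approached as far as the arm can. A call with a gripper value outside its range is refused whole. The fingers move at their own pace and stop on an object; FORCE is the grip in N (left out, the last holds). Time passes only in rows, so rows that do not move let the fingers close. It gives the time, the measured TCP pose, the force, the opening and the grip force at its end, in the units of the state.
- status.observe(): the state, without advancing time (a new reading comes with each control period).
- read_camera(name): name is "scene" or "top"; returns the picture (480x640x3 uint8, blue, green, red); there is no depth.
- camera_info(name): a dict with "fx", "fy", "cx", "cy" (pixels), "dist_coeffs" ([k1, k2, p1, p2, k3] as OpenCV has them; the pictures are not rectified), "R" (3x3) and "t" (3): a world point X has camera coordinates R X + t. Camera axes: x right, y down, z forward; pixel columns grow to the right and rows downward; lengths in mm; the calibration is good to about 2 mm. A picture is of the moment at which its call begins. camera_info takes no time and is no camera call.
- r.close_job(): hands the job in; it is judged then, once.
The state is a dict: "time": time; "joints": joint angles; "qvel": joint speeds; "tau": joint torques, N m; "position": TCP position; "tcp_rot": TCP orientation; "wrist_force": force on the tool from outside, world axes, zero at the start; "ft_torque": the same for the moment, N m; "gripper_width": opening from 0.0 (shut) to 1.0 (fully open); "grasp_force": force on a finger pad.
Only numpy, scipy, OpenCV 4.12 (cv2) and the standard library are available. Lean on these libraries where they do the work, as an engineer would, in place of code of your own. Each camera call takes 0.05 s, during which the arm holds its last target. There are 200 camera calls.

TASK

Put the anti-glare louvre back on the tilted floodlight: lower it over the two locating pins until it lies flush on the lamp's face, its keeper on the lower edge by the latch. Then swing the latch fully home under the keeper and let go. Leave the other things on the counter where they stand.

Things in the scene. Friction and masses are not known exactly. Their poses are not given: they have to be found in the camera images.
- head: Head of the floodlight: a grey metal box 210 x 222 x 40 mm in a low steel yoke fixed to the counter. Its flat face looks up and towards the robot, normal 28 degrees from vertical. Origin: on the face, 115 mm above the counter. x up the slope (away from the robot), y across it (level), z the outward normal. The face spans x -115 to 95, y -111 to 111 mm.
- pins_mid (a point): Nominal middle between the two steel locating pins, on the face (the head's origin; frame as the head). Pins 12 mm thick stand 21 mm out along z, tapered to 7.6 mm over the last 7 mm, at y +75 and -75 mm. Their common bar is clamped (holds 80 N) anywhere from x -12 to +12 mm: both pins share this shift, which this point does not show: find it by touch or by eye.
- louvre: Anti-glare louvre: dark steel plate 130 (x) x 180 (y) x 10 mm, about 0.5 kg, flat on the counter, blade up. Origin: centre of its underside, z up. Round through holes, 15 mm with 1 mm chamfers, at x 0, y +75 and -75 mm. Two slatted windows within its thickness. Seated, its axes lie along the head's; on the counter its x is within 0.5 rad of world x.
- blade (a point): Middle of the louvre's grip, an upright blade along the louvre's y: 8 mm thick in x, 90 mm long in y, rising from the plate's top (10 mm) to 59 mm above its underside. This point is 42 mm above the underside, over the louvre's origin.
- keeper (a point): Mouth of the keeper, a hooked lug on the louvre's -x edge, at (-57, 4, 16) mm in the louvre's frame: post at y 9.5 to 17.5 mm, lip over y -0.5 to 17.5 mm with underside 22 and top 26 mm above the plate's underside; 10 mm long in x, open to -y. With the louvre seated it is on the lower edge; the latch arm swings in under the lip from the -y side.
- latch (a joint): Latch angle (rad): 0 closed (arm points up the slope, along the head's +x, under the keeper's lip, against its stop); 1.55 to 1.9 at the start, open (arm roughly along the head's -y, clear of the plate's place). Opening turns it from the head's +x towards its -y. Steel arm 14 mm wide, 6 mm thick, underside 12 mm above the face. It stays where left; about 1 N at the knob moves it.
- latch_pivot (a point): Latch pivot, on the lamp's face at (-95, 0, 0) mm in the head's frame; axis parallel to the head's z.
- latch_knob (a point): Grip point of the latch's knob: an upright round steel post, 12 mm thick, at the arm's end 63 mm from the pivot, parallel to the head's z. It rises from the arm to 60 mm above the face; this point is on its axis, 48 mm above the face.
- bottle_a: Bystander: tall green wine bottle, 74 mm across, 290 mm high; origin at the centre of its underside.
- bottle_b: Bystander: tall amber wine bottle, 74 mm across, 290 mm high; origin at the centre of its underside.
- spittoon: Bystander: open steel pot, about 130 mm across, 100 mm high; origin at the centre of its underside.
- beaker: Bystander: white ceramic tasting cup, 70 mm across, 85 mm high; origin at the centre of its underside.
- stopper: Bystander: large cork stopper, 52 mm across, 48 mm high; origin at the centre of its underside.
- corktray: Bystander: low open wooden tray, 110 x 160 x 45 mm; origin at the centre of its underside.
- screwdriver: Bystander: screwdriver lying on the counter, 190 mm long; origin under its middle.
Not all that is in view belongs to the job. Leave any orange or white look-alike of the louvre alone.

How it is judged (in metres and radians):
On the way, in this order (a step that is already met when the one before it is completed fails the run):
1. the louvre lies flush on the lamp's face over both pins, keeper on the lower edge, with the latch still open (z of louvre in the frame of head between -0.003 and 0.003 m and angle between the z axis of louvre and the z axis of head, either way round below 0.04 rad and angle between the x axis of louvre and the x axis of head, either way round below 0.06 rad and x of louvre in the frame of head between -0.017 and 0.017 m and y of louvre in the frame of head between -0.005 and 0.005 m and x of keeper in the frame of head below -0.03 m and value of joint latch above 0.7 rad), for 0.2 s.
2. the latch is swung home under the keeper, the louvre still flush (z of louvre in the frame of head between -0.003 and 0.003 m and angle between the z axis of louvre and the z axis of head, either way round below 0.04 rad and angle between the x axis of louvre and the x axis of head, either way round below 0.06 rad and x of louvre in the frame of head between -0.017 and 0.017 m and y of louvre in the frame of head between -0.005 and 0.005 m and x of keeper in the frame of head below -0.03 m and value of joint latch below 0.09 rad), for 0.2 s.
At the end, for the whole second after the job is handed in: Louvre flush on the lamp's face over both pins (within 3 mm, 0.04 rad of parallel, turned under 0.06 rad, within 17 mm of the middle along the slope and 5 mm across), keeper on the lower edge; latch closed to under 0.09 rad; louvre at rest (all of step 2 and linear speed of louvre below 0.02 m/s); the robot touches nothing.
It fails at once if a bystander is moved by more than 30 mm or tipped over (distance of any of bottle_a, bottle_b, spittoon, beaker, stopper, corktray, screwdriver from where it was at the start of the episode above 0.03 m or angle between any of bottle_a, bottle_b, spittoon, beaker, stopper, corktray's own z axis and vertical above 0.5 rad).
It also fails if it takes over 67 s, if anything falls off the work surface, if the arm or the gripper's body presses on something with over 40 N, if the wrist force passes 120 N, or if a joint passes its speed limit or range.

## Working session

There is one attempt and no reset: what is moved stays moved. The work goes in short steps, Python scripts to look and compute and a shell command to move; the robot and the scene stay as the last step left them, time stands still between calls to the robot, and variables do not carry over. Pictures are saved under pics/ and viewed, at most 10 in all, crops included, and the job is handed in when it is done.

```bash
ls; mkdir -p pics; python3 - <<'E'
from bench import status, read_camera, camera_info, r
import cv2, json
for n in ("scene","top"):
    im=read_camera(n); cv2.imwrite(f"pics/{n}0.png",im); i=camera_info(n)
    print(n,{k:(v.tolist() if hasattr(v,'tolist') else v) for k,v in i.items()})
print(status.observe())
E
```

```text
pics
scene {'fx': 608.1691043972955, 'fy': 608.1691043972955, 'cx': 311.3363305288725, 'cy': 236.48173072487614, 'dist_coeffs': [-0.14757950838513886, 0.0, 0.0, 0.0, 0.0], 'R': [[-0.777214461401699, 0.6291615714725961, 0.009664262527485598], [0.4778558706042373, 0.6001569492094863, -0.6414556907882477], [-0.40937934476122895, -0.49393051464522325, -0.7670992105231053]], 't': [380.0611942016205, -182.09182808557156, 1812.7906796780735]}
top {'fx': 509.1305308842561, 'fy': 509.1305308842561, 'cx': 322.48314037591547, 'cy': 245.90360473708057, 'dist_coeffs': [0.028751201427824023, 0.0, 0.0, 0.0, 0.0], 'R': [[0.08651534520548189, -0.9962495876405449, -0.00136167911806363], [-0.9701044161312031, -0.08393363407253433, -0.22771158704403946], [0.22674328401677862, 0.02102151748619043, -0.9737276718651187]], 't': [-0.4444057224039934, 515.726883189309, 1179.1583404422674]}
{'time': 0.1, 'joints': array([1.11828520e+00, 1.04626606e-01, 9.65364669e-02, 1.56389318e+00,
       7.63277632e-06, 1.35311424e+00]), 'qvel': array([-2.92980346e-05, -3.53545604e-03,  3.36597905e-03,  6.25221345e-04,
        4.76963791e-04,  3.57036559e-04]), 'tau': array([ 7.19025717e-03, -5.58209038e+01,  5.04717922e+01,  1.33290412e-02,
       -1.91074460e-04, -5.60144784e-07]), 'position': array([139.45045177, 583.26304566, 230.60186462]), 'tcp_rot': array([-1.98781289e-04,  1.17144904e-01,  9.93114656e-01, -5.59229367e-04]), 'wrist_force': array([0.18410106, 0.11657873, 0.74005201]), 'ft_torque': array([ 0.05652277, -0.03782337, -0.01589879]), 'grasp_force': 0.0, 'gripper_width': 1.0005827138791796}
```

View pics/top0.png

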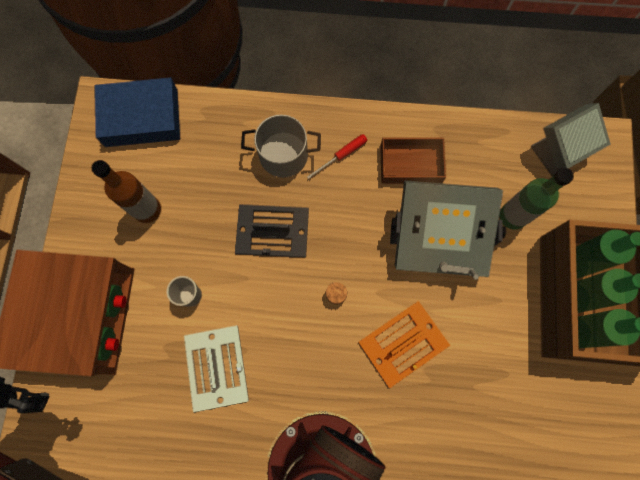

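View pics/scene0.png

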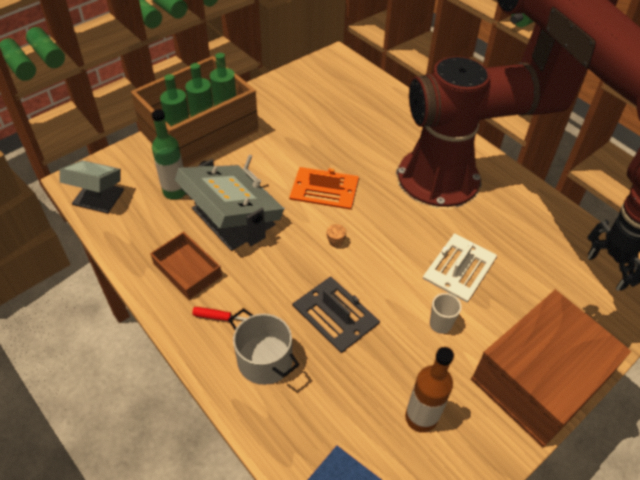

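The candidates, in top-view pixels, are the dark plate at (272,231), the white one at (216,368) and the orange one at (404,344). Only the dark steel plate fits, because white and orange are named as look-alikes. The lamp is at (450,230). One enlarged crop of plate and lamp will confirm.

```bash
cat > h.py <<'E'
import numpy as np, cv2
from bench import status, read_camera, camera_info
from scipy.spatial.transform import Rotation as Rn
def cam(n):
    i=camera_info(n); K=np.array([[i['fx'],0,i['cx']],[0,i['fy'],i['cy']],[0,0,1]])
    return K,np.array(i['dist_coeffs'],float),np.array(i['R']),np.array(i['t'])
def ray(n,px):
    K,d,R,t=cam(n); u=cv2.undistortPoints(np.array([[px]],float),K,d)[0,0]
    return -R.T@t, R.T@np.array([u[0],u[1],1])
def at(n,px,z):
    c,d=ray(n,px); return c+d*(z-c[2])/d[2]
def onplane(n,px,p,nrm):
    c,d=ray(n,px); return c+d*(nrm@(p-c))/(nrm@d)
def proj(n,X):
    K,d,R,t=cam(n); return cv2.projectPoints(np.array(X,float).reshape(-1,1,3),cv2.Rodrigues(R)[0],t,K,d)[0].reshape(-1,2)
E
python3 - <<'E'
import cv2,numpy as np
im=cv2.imread('pics/top0.png')
a=cv2.resize(im[195:265,225:320],None,fx=4,fy=4,interpolation=cv2.INTER_CUBIC) #380x280
b=cv2.resize(im[175:305,385:515],None,fx=4.6,fy=4.6,interpolation=cv2.INTER_CUBIC)[:598,:]
s=cv2.imread('pics/scene0.png')[155:240,175:275]
c=np.zeros((598,200+a.shape[1]-380+180,3),np.uint8)[:, :a.shape[1]]
c=np.zeros((598,190+190,3),np.uint8); c[:280,:380]=a; s=cv2.resize(s,None,fx=3.6,fy=3.6,interpolation=cv2.INTER_CUBIC); c[285:285+s.shape[0],:s.shape[1]]=s[:, :380]
out=np.hstack([c,b])[:, :]; out=cv2.resize(out,(799,int(out.shape[0]*799/out.shape[1]))) ; print(out.shape, 799/(380+598))
cv2.imwrite('pics/crop1.png',out)
E
```

```text
(488, 799, 3) 0.8169734151329243
```

View pics/crop1.png

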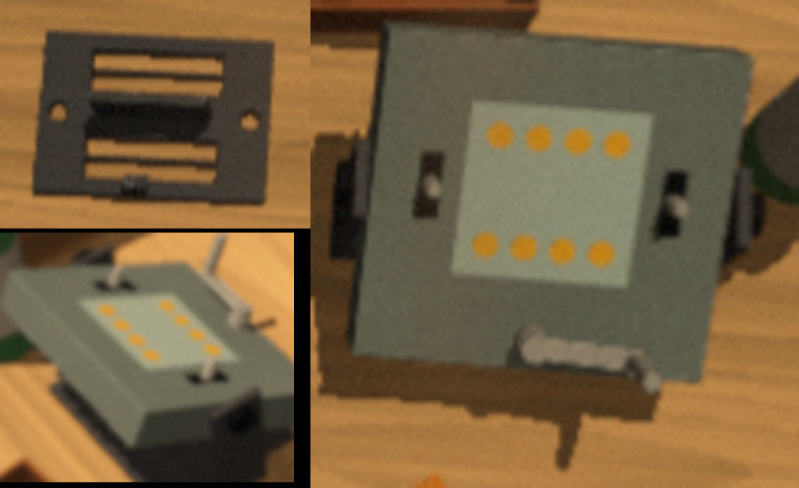

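The crop shows the dark plate with the blade in the middle, two holes and the keeper lug on its lower (robot-side) edge at crop (133,187), so it is the real louvre with its x roughly along world x. The lamp's pins stand in slots at crop (433,186) and (678,207), and the latch is open at (527,342)→(650,380).

```bash
python3 - <<'E'
from h import *
np.set_printoptions(precision=2,suppress=True)
A=lambda p:(np.array(p)+.5)/3.268+[225,195]-.5
B=lambda p:(np.array(p)-[310.5,0]+.5)/3.758+[385,175]-.5
print('plate corners TL TR BR BL');
P=np.array([at('top',A(p),10) for p in [(48,32),(273,42),(265,203),(34,194)]]); print(P, P.mean(0))
H=np.array([at('top',A(p),5) for p in [(58,112),(250,121)]]); print('holes',H,H.mean(0))
d=H[0]-H[1]; print('len',np.linalg.norm(d),'yaw y-axis',np.arctan2(-d[0],d[1]))
d=(P[0]+P[3]-P[1]-P[2]); print('yaw plate',np.arctan2(-d[0],d[1]))
s,c=np.sin(np.radians(28)),np.cos(np.radians(28))
F=np.array([at('top',B(p),115+x*s) for p,x in [((387,23),95),((750,52),95),((702,381),-115),((353,352),-115)]]); print('face',F)
print('edge lens',[np.linalg.norm(F[i]-F[(i+1)%4]) for i in range(4)])
d=(F[0]+F[3]-F[1]-F[2]); yaw=np.arctan2(-d[0],d[1]); print('yaw head',yaw)
ex=np.array([np.cos(yaw)*c,np.sin(yaw)*c,s]); ey=np.array([-np.sin(yaw),np.cos(yaw),0]); n=np.cross(ex,ey)
O=F.mean(0)+10*ex; print('O',O,'ex',ex,'ey',ey,'n',n)
M=np.array([ex,ey,n])
for nm,p,h in [('slotL',(430,185),0),('slotR',(673,205),0),('pinL',(433,187),21),('pinR',(678,208),21),('pivot',(527,342),18),('knobtop',(652,380),60)]:
    print(nm,M@(onplane('top',B(p),O+h*n,n)-O))
E
```

```text
plate corners TL TR BR BL
[[616.31 268.38  10.  ]
 [623.46  90.67  10.  ]
 [493.71  84.76  10.  ]
 [485.43 263.    10.  ]] [554.73 176.7   10.  ]
holes [[553.34 253.5    5.  ]
 [559.07 102.9    5.  ]] [556.21 178.2    5.  ]
len 150.7094318550508 yaw y-axis 0.038027810852137765
yaw plate 0.04332748214675041
face [[ 659.93 -133.53  159.6 ]
 [ 659.79 -353.46  159.6 ]
 [ 474.15 -358.07   61.01]
 [ 473.64 -136.59   61.01]]
edge lens [np.float64(219.92666990193925), np.float64(210.24859707338837), np.float64(221.4832867844486), np.float64(210.79290433363454)]
yaw head 0.00083613573339403
O [ 575.71 -245.41  115.  ] ex [0.88 0.   0.47] ey [-0.  1.  0.] n [-0.47 -0.    0.88]
slotL [-2.9  73.49 -0.  ]
slotR [ -3.04 -77.04  -0.  ]
pinL [ 0.31 74.92 21.  ]
pinR [ -0.35 -74.24  21.  ]
pivot [-93.98   4.24  18.  ]
knobtop [-99.15 -63.8   60.  ]
```

```bash
R='x'; 
python3 -m handwheel '[{"linear":[0.026,-0.0254,0],"rot":[0,0,-0.081],"jaw":0.05},{"linear":[0.026,-0.0254,0],"rot":[0,0,-0.081],"jaw":0.05},{"linear":[0.026,-0.0254,0],"rot":[0,0,-0.081],"jaw":0.05},{"linear":[0.026,-0.0254,0],"rot":[0,0,-0.081],"jaw":0.05},{"linear":[0.026,-0.0254,0],"rot":[0,0,-0.081],"jaw":0.05}]'
python3 -m handwheel '[{"linear":[0.026,-0.0254,0],"rot":[0,0,-0.081],"jaw":0.05},{"linear":[0.026,-0.0254,0],"rot":[0,0,-0.081],"jaw":0.05},{"linear":[0.026,-0.0254,0],"rot":[0,0,-0.081],"jaw":0.05},{"linear":[0.026,-0.0254,0],"rot":[0,0,-0.081],"jaw":0.05},{"linear":[0.026,-0.0254,0],"rot":[0,0,-0.081],"jaw":0.05}]'
python3 -m handwheel '[{"linear":[0.026,-0.0254,0],"rot":[0,0,-0.081],"jaw":0.05},{"linear":[0.026,-0.0254,0],"rot":[0,0,-0.081],"jaw":0.05},{"linear":[0.026,-0.0254,0],"rot":[0,0,-0.081],"jaw":0.05},{"linear":[0.026,-0.0254,0],"rot":[0,0,-0.081],"jaw":0.05},{"linear":[0.026,-0.0254,0],"rot":[0,0,-0.081],"jaw":0.05}]'
cat >> h.py <<'E'
def st():
    s=status.observe(); q=s['tcp_rot']; R=Rn.from_quat([q[1],q[2],q[3],q[0]]).as_matrix()
    np.set_printoptions(precision=3,suppress=True)
    print('t',round(s['time'],2),'p',s['position'],'ytool',R[:,1],'ztool',R[:,2],'\nj',s['joints'],'F',s['wrist_force'],'T',s['ft_torque'],'w',s['gripper_width']*85.4,'g',s['grasp_force'])
    return s,R
E
python3 -c "from h import *; st()"
```

```text
time: 0.52
position: [270.3, 455.2, 231.0]
tcp_rot: [-0.0, 0.316, 0.949, -0.0]
wrist_force: [0.5, 0.6, 0.4]
gripper_width: 0.584
grasp_force: 0.0
time: 0.93
position: [400.5, 328.0, 231.1]
tcp_rot: [-0.0, 0.501, 0.866, -0.0]
wrist_force: [-0.5, 0.2, 0.6]
gripper_width: 0.586
grasp_force: 0.0
time: 1.35
position: [530.5, 201.0, 231.0]
tcp_rot: [-0.0, 0.665, 0.747, -0.0]
wrist_force: [1.1, 0.6, 1.1]
gripper_width: 0.585
grasp_force: 0.0
t 1.35 p [530.496 200.99  231.011] ytool [ 0.993  0.117 -0.   ] ztool [-0. -0. -1.] 
j [ 0.132  0.004 -0.006  1.56  -0.     1.586] F [1.054 0.554 1.083] T [ 0.042 -0.037 -0.035] w 49.97917627252386 g 0.0
```

```bash
python3 -m handwheel '[{"linear":[0.025,-0.0236,0],"rot":[0,0,-0.077],"jaw":0.05},{"linear":[0,0,-0.035],"rot":[0,0,0],"jaw":0.05},{"linear":[0,0,-0.035],"rot":[0,0,0],"jaw":0.05},{"linear":[0,0,-0.035],"rot":[0,0,0],"jaw":0.05},{"linear":[0,0,-0.035],"rot":[0,0,0],"jaw":0.05}]'
python3 -m handwheel '[{"linear":[0,0,-0.025],"rot":[0,0,0],"jaw":0.05},{"linear":[0,0,-0.022],"rot":[0,0,0],"jaw":0.05},{"linear":[0,0,-0.021],"rot":[0,0,0],"jaw":0.05},{"linear":[0,0,0],"rot":[0,0,0],"jaw":0.05}]'
python3 - <<'E'
from h import *
st(); im=read_camera('top'); cv2.imwrite('pics/t2.png',im); a=read_camera('scene')
cv2.imwrite('pics/pre.png',np.hstack([cv2.resize(im[180:280,210:330],(480,400)),cv2.resize(a[260:360,280:355],(300,400))]))
E
```

```text
time: 1.77
position: [554.4, 178.6, 89.4]
tcp_rot: [-0.0, 0.692, 0.722, -0.0]
wrist_force: [0.1, -0.8, -0.9]
gripper_width: 0.586
grasp_force: 0.0
time: 2.1
position: [551.0, 178.6, 18.2]
tcp_rot: [-0.002, 0.691, 0.722, -0.003]
wrist_force: [-1.4, -0.1, -0.5]
gripper_width: 0.581
grasp_force: 0.0
t 2.1 p [550.996 178.593  18.23 ] ytool [ 0.999  0.044 -0.007] ztool [-0.007 -0.001 -1.   ] 
j [ 0.088  0.126 -0.27   1.182 -0.     1.615] F [-1.414 -0.133 -0.5  ] T [-0.065  0.013  0.019] w 49.62536996682632 g 0.0
```

View pics/pre.png

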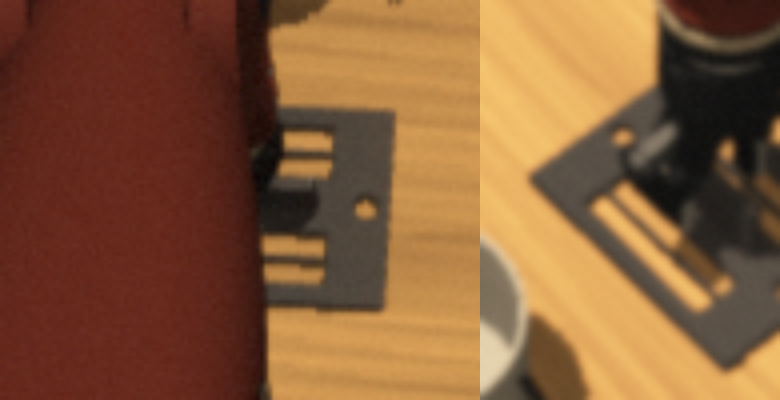

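The fingers straddle the blade: in the right half, one is on each side of it at about (640,150) and (740,150). I'll close and lift.

```bash
python3 -m handwheel '[{"linear":[0,0,0],"rot":[0,0,0],"jaw":0.0},{"linear":[0,0,0],"rot":[0,0,0],"jaw":0.0},{"linear":[0,0,0],"rot":[0,0,0],"jaw":0.0},{"linear":[0,0,0],"rot":[0,0,0],"jaw":0.0},{"linear":[0,0,0],"rot":[0,0,0],"jaw":0.0}]' 90
python3 -c "from h import *; st()"
python3 -m handwheel '[{"linear":[0,0,0.01],"rot":[0,0,0],"jaw":0.0},{"linear":[0,0,0.02],"rot":[0,0,0],"jaw":0.0},{"linear":[0,0,0.03],"rot":[0,0,0],"jaw":0.0},{"linear":[0,0,0.03],"rot":[0,0,0],"jaw":0.0},{"linear":[0,0,0.03],"rot":[0,0,0],"jaw":0.0}]'
python3 -c "from h import *; st()"
```

```text
time: 2.62
position: [555.8, 179.1, 25.0]
tcp_rot: [0.001, 0.691, 0.722, 0.001]
wrist_force: [-0.1, 0.8, 6.4]
gripper_width: 0.08
grasp_force: 88.8
t 2.62 p [555.76  179.118  24.996] ytool [0.999 0.044 0.003] ztool [ 0.003  0.    -1.   ] 
j [ 0.088  0.121 -0.263  1.184  0.     1.615] F [-0.116  0.845  6.424] T [ 0.086  0.164 -0.149] w 6.8173119611634085 g 88.84445071220398
time: 3.03
position: [553.7, 178.9, 144.6]
tcp_rot: [-0.0, 0.691, 0.723, -0.001]
wrist_force: [0.9, -0.1, -4.6]
gripper_width: 0.077
grasp_force: 88.1
t 3.03 p [553.682 178.905 144.563] ytool [ 0.999  0.044 -0.001] ztool [-0.001 -0.    -1.   ] 
j [ 0.088  0.052 -0.115  1.406 -0.     1.615] F [ 0.909 -0.102 -4.6  ] T [ 0.008 -0.062  0.025] w 6.612910555808218 g 88.07550072669983
```

```bash
python3 -m handwheel '[{"linear":[0,-0.005,0.03],"rot":[0,0,-0.018],"jaw":0.0},{"linear":[0,-0.01,0.03],"rot":[0,0,-0.018],"jaw":0.0},{"linear":[0,-0.015,0.03],"rot":[0,-0.0375,0],"jaw":0.0},{"linear":[0,-0.025,0.03],"rot":[0,-0.0375,0],"jaw":0.0},{"linear":[-0.002,-0.03,0],"rot":[0,-0.0375,0],"jaw":0.0}]'
python3 -m handwheel '[{"linear":[-0.002,-0.03,0],"rot":[0,-0.0375,0],"jaw":0.0},{"linear":[-0.002,-0.03,0],"rot":[0,-0.0375,0],"jaw":0.0},{"linear":[-0.002,-0.03,0],"rot":[0,-0.0375,0],"jaw":0.0},{"linear":[-0.002,-0.03,0],"rot":[0,-0.0375,0],"jaw":0.0},{"linear":[-0.002,-0.03,0],"rot":[0,-0.0375,0],"jaw":0.0}]'
python3 -m handwheel '[{"linear":[-0.002,-0.03,0],"rot":[0,-0.0375,0],"jaw":0.0},{"linear":[-0.002,-0.03,0],"rot":[0,-0.0375,0],"jaw":0.0},{"linear":[-0.002,-0.03,0],"rot":[0,-0.0375,0],"jaw":0.0},{"linear":[-0.002,-0.03,0],"rot":[0,-0.0375,0],"jaw":0.0},{"linear":[-0.002,-0.03,0],"rot":[0,-0.0387,0],"jaw":0.0}]'
python3 -m handwheel '[{"linear":[0,-0.015,0],"rot":[0,0,0],"jaw":0.0},{"linear":[0,-0.01,0],"rot":[0,0,0],"jaw":0.0},{"linear":[0,-0.005,0],"rot":[0,0,0],"jaw":0.0},{"linear":[0,0,0],"rot":[0,0,0],"jaw":0.0},{"linear":[0,0,0],"rot":[0,0,0],"jaw":0.0}]'
python3 - <<'E'
from h import *
st(); im=read_camera('top'); cv2.imwrite('pics/t3.png',im); a=read_camera('scene'); cv2.imwrite('pics/s3.png',a)
cv2.imwrite('pics/hold.png',np.hstack([cv2.resize(im[140:300,370:530],(400,400)),cv2.resize(a[100:260,150:310],(400,400))]))
E
```

```text
time: 3.45
position: [554.4, 93.9, 270.5]
tcp_rot: [0.044, 0.702, 0.709, 0.043]
wrist_force: [1.4, -0.6, -3.7]
gripper_width: 0.076
grasp_force: 88.5
time: 3.87
position: [541.6, -57.0, 263.4]
tcp_rot: [0.107, 0.696, 0.702, 0.106]
wrist_force: [0.4, 1.0, -4.4]
gripper_width: 0.082
grasp_force: 88.4
time: 4.28
position: [531.6, -207.0, 263.4]
tcp_rot: [0.172, 0.683, 0.689, 0.171]
wrist_force: [1.6, -0.4, -4.9]
gripper_width: 0.081
grasp_force: 88.4
time: 4.7
position: [532.7, -235.1, 263.3]
tcp_rot: [0.171, 0.683, 0.689, 0.17]
wrist_force: [0.1, 0.3, -4.2]
gripper_width: 0.076
grasp_force: 88.4
t 4.7 p [ 532.72  -235.123  263.292] ytool [0.883 0.008 0.469] ztool [ 0.469  0.001 -0.883] 
j [-0.831 -0.487 -0.447  1.268  0.354  0.793] F [ 0.121  0.263 -4.205] T [-0.004  0.863 -0.015] w 6.526020066333233 g 88.41773986816406
```

View pics/hold.png

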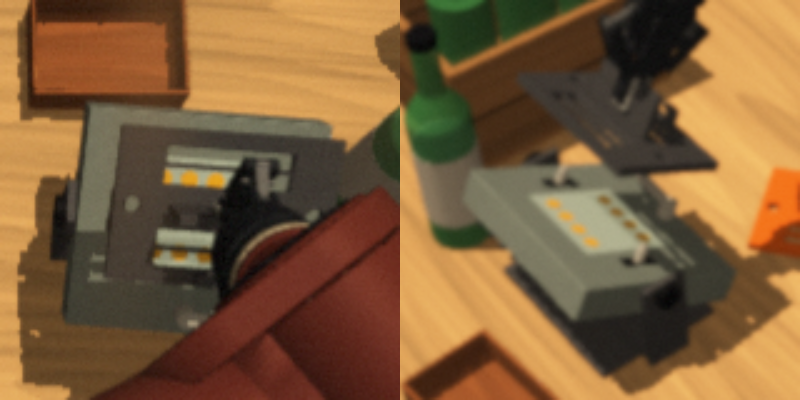

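The louvre is held level with the face, blade gripped, keeper towards the robot. The left hole is at crop (131,203), so top-view pixel ≈(422,221). The pins show in the scene half at about (562,167) and (637,247).

```bash
python3 - <<'E'
from h import *
np.set_printoptions(precision=2,suppress=True)
s,R=st(); ex,ey,n=R[:,1],-R[:,0],-R[:,2]
print('ey',ey)
p=s['position']; o=p-25*n
q=lambda u,v:(370+u/2.5-.3,140+v/2.5-.3)
for nm,uv in [('L',(131,203)),('R',(312,215))]:
    X=onplane('top',q(*uv),o+5*n,n); d=X-p; print(nm,X,'in tool-louvre axes',d@ex,d@ey,d@n)
# plate corners TL (120,124), BL(105,278), TR(347,143)
for nm,uv in [('TL',(120,124)),('BL',(105,279)),('TR',(347,143))]:
    X=onplane('top',q(*uv),o+10*n,n); d=X-p; print(nm,'in louvre axes',d@ex,d@ey)
O=np.array([575.71,-245.41,115]); s_,c_=np.sin(np.radians(28)),np.cos(np.radians(28))
E0=np.array([c_,0,s_]);N=np.array([-s_,0,c_]);Y=np.array([0,1,0])
for y in(75,-75): print('pin top proj scene',proj('scene',O+y*Y+21*N),'base',proj('scene',O+y*Y),'top cam tip',proj('top',O+y*Y+21*N))
im=cv2.imread('pics/scene0.png')
a=cv2.resize(im[150:225,195:270],(600,600),interpolation=cv2.INTER_CUBIC); cv2.imwrite('pics/pins.png',a)
E
```

```text
t 4.8 p [ 532.874 -234.822  263.414] ytool [0.883 0.009 0.469] ztool [ 0.469  0.001 -0.883] 
j [-0.83  -0.487 -0.447  1.268  0.354  0.793] F [ 0.6    0.156 -4.498] T [0.049 0.94  0.032] w 7.094790985287087 g 88.41749310493469
ey [ 0.009 -1.     0.003]
L [ 541.56  -161.601  245.462] in tool-louvre axes -0.0827276382925128 -73.20612727660554 -19.999999999999858
R [ 543.692 -310.5    246.432] in tool-louvre axes 0.887538696375276 75.70797526769759 -19.99999999999994
TL in louvre axes 65.53663260153665 -90.58333580732388
BL in louvre axes -65.5938069811223 -88.09407839808344
TR in louvre axes 63.08907504954052 92.76410234771225
pin top proj scene [[247.021 197.8  ]] base [[244.409 204.454]] top cam tip [[417.178 224.493]]
pin top proj scene [[215.282 166.423]] base [[212.98  172.941]] top cam tip [[482.781 229.887]]
```

View pics/pins.png

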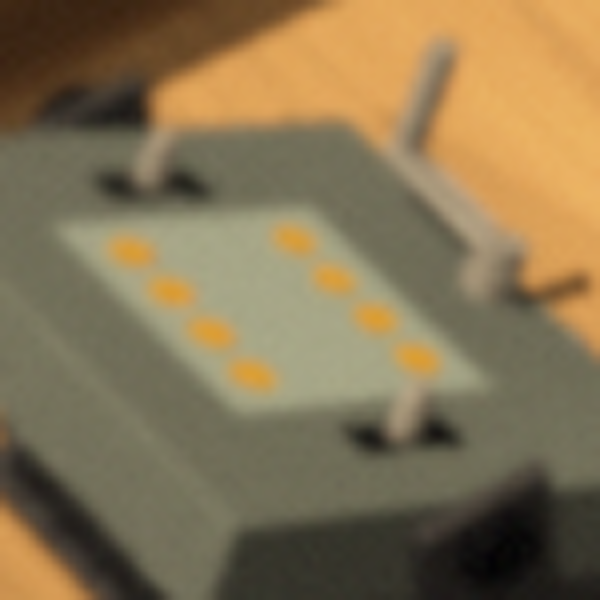

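The measured pin tips (215.6,166.5) and (247.1,198.1) match the projections to 0.3 px, so the pin shift is about 0 in x. I'll align the louvre and come down to about 30 mm above the face.

```bash
python3 -m handwheel '[{"linear":[-0.014,-0.005,-0.0075],"rot":[0.0015,0,-0.003],"jaw":0.0},{"linear":[-0.0142,-0.0044,-0.0075],"rot":[0.0015,0,-0.003],"jaw":0.0},{"linear":[0.0113,0,-0.0212],"rot":[0,0,0],"jaw":0.0},{"linear":[0.0113,0,-0.0212],"rot":[0,0,0],"jaw":0.0},{"linear":[0.0113,0,-0.0212],"rot":[0,0,0],"jaw":0.0}]'
python3 -m handwheel '[{"linear":[0.0112,0,-0.0212],"rot":[0,0,0],"jaw":0.0},{"linear":[0,0,0],"rot":[0,0,0],"jaw":0.0},{"linear":[0,0,0],"rot":[0,0,0],"jaw":0.0},{"linear":[0,0,0],"rot":[0,0,0],"jaw":0.0}]'
python3 - <<'E'
from h import *
s,R=st(); im=read_camera('top'); a=read_camera('scene'); cv2.imwrite('pics/t4.png',im); cv2.imwrite('pics/s4.png',a)
O=np.array([575.71,-245.41,115]); c,k=np.cos(.4887),np.sin(.4887); M=np.array([[c,0,k],[0,1,0],[-k,0,c]])
print('louvre est in head',M@(s['position']+25*R[:,2]-[0,1.3,0]-O))
cv2.imwrite('pics/near.png',np.hstack([cv2.resize(im[175:285,390:500],(400,400),interpolation=2),cv2.resize(a[130:230,180:280],(400,400),interpolation=2)]))
E
```

```text
time: 5.22
position: [539.0, -244.8, 184.5]
tcp_rot: [0.172, 0.685, 0.687, 0.171]
wrist_force: [0.4, -0.4, -4.8]
gripper_width: 0.078
grasp_force: 89.2
time: 5.55
position: [549.8, -244.9, 164.6]
tcp_rot: [0.172, 0.685, 0.687, 0.171]
wrist_force: [-0.2, -0.0, -4.0]
gripper_width: 0.078
grasp_force: 89.2
t 5.55 p [ 549.798 -244.944  164.607] ytool [0.883 0.003 0.47 ] ztool [ 0.47  -0.    -0.883] 
j [-0.818 -0.432 -0.587  1.067  0.35   0.813] F [-0.229 -0.035 -4.002] T [-0.026  0.906 -0.013] w 6.672964198325529 g 89.23054575920105
louvre est in head [ 0.428 -0.837 30.965]
```

View pics/near.png

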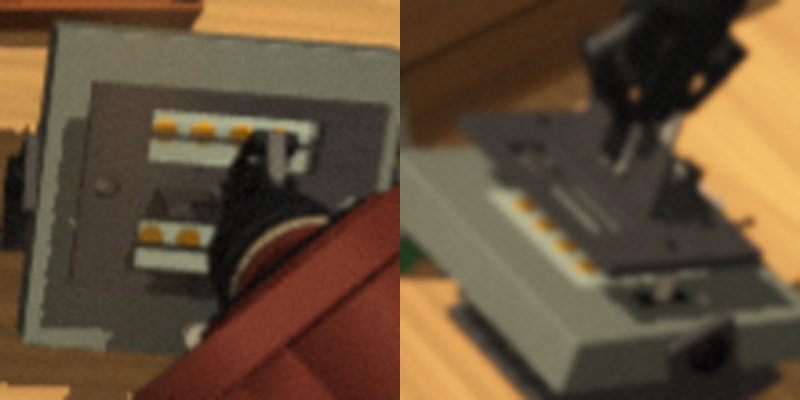

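The louvre is parallel to the face, about 31 mm off, and the left hole at (105,187) shows the pin tip inside it. I'll lower in small steps, watching the force.

```bash
python3 -m handwheel '[{"linear":[0.0035,0.0007,-0.0066],"rot":[0,0,0],"jaw":0.0},{"linear":[0.0023,0,-0.0044],"rot":[0,0,0],"jaw":0.0},{"linear":[0.0014,0,-0.0026],"rot":[0,0,0],"jaw":0.0},{"linear":[0,0,0],"rot":[0,0,0],"jaw":0.0}]'
python3 -m handwheel '[{"linear":[0.0014,0,-0.0026],"rot":[0,0,0],"jaw":0.0},{"linear":[0.0009,0,-0.0018],"rot":[0,0,0],"jaw":0.0},{"linear":[0,0,0],"rot":[0,0,0],"jaw":0.0}]'
cat >> h.py <<'E'
O=np.array([575.71,-245.41,115]); _c,_k=np.cos(.4887),np.sin(.4887); M=np.array([[_c,0,_k],[0,1,0],[-_k,0,_c]])
def lou():
    s,R=st(); print('louvre est in head',M@(s['position']+25*R[:,2]-[0,1.3,0]-O),'F head',M@s['wrist_force'],'T head',M@s['ft_torque'])
E
python3 -c "from h import *; lou()"
```

```text
time: 5.98
position: [556.5, -244.4, 148.8]
tcp_rot: [0.171, 0.686, 0.687, 0.171]
wrist_force: [0.5, 0.7, -4.7]
gripper_width: 0.078
grasp_force: 89.6
time: 6.23
position: [558.9, -244.6, 145.0]
tcp_rot: [0.171, 0.686, 0.687, 0.171]
wrist_force: [1.5, -0.4, -3.5]
gripper_width: 0.081
grasp_force: 88.7
t 6.23 p [ 558.943 -244.592  144.99 ] ytool [0.883 0.001 0.469] ztool [ 0.469  0.    -0.883] 
j [-0.803 -0.4   -0.598  1.019  0.344  0.829] F [ 1.481 -0.424 -3.513] T [-0.909  0.681 -0.467] w 6.952397515699699 g 88.73152613639832
louvre est in head [-0.734 -0.476  9.351] F head [-0.342 -0.424 -3.797] T head [-1.022  0.681  0.014]
```

```bash
python3 -m handwheel '[{"linear":[0.0009,0,-0.0018],"rot":[0,0,0],"jaw":0.0},{"linear":[0.0009,0,-0.0018],"rot":[0,0,0],"jaw":0.0},{"linear":[0,0,0],"rot":[0,0,0],"jaw":0.0}]'
python3 -c "from h import *; lou()"
python3 -m handwheel '[{"linear":[0.0009,0,-0.0018],"rot":[0,0,0],"jaw":0.0},{"linear":[0.0005,0,-0.0009],"rot":[0,0,0],"jaw":0.0},{"linear":[0,0,0],"rot":[0,0,0],"jaw":0.0}]'
python3 -c "from h import *; lou()"
```

```text
time: 6.48
position: [560.8, -244.6, 141.5]
tcp_rot: [0.171, 0.686, 0.687, 0.171]
wrist_force: [-1.0, -2.0, -6.8]
gripper_width: 0.082
grasp_force: 89.2
t 6.48 p [ 560.761 -244.629  141.472] ytool [0.883 0.001 0.469] ztool [ 0.469  0.    -0.883] 
j [-0.8   -0.393 -0.6    1.01   0.343  0.832] F [-0.955 -1.951 -6.811] T [0.563 0.964 0.275] w 6.977238879503743 g 89.1612160205841
louvre est in head [-0.778 -0.518  5.392] F head [-4.041 -1.951 -5.565] T head [ 0.626  0.964 -0.022]
time: 6.73
position: [562.2, -244.6, 138.9]
tcp_rot: [0.171, 0.686, 0.687, 0.171]
wrist_force: [-3.5, 3.1, -5.1]
gripper_width: 0.077
grasp_force: 93.8
t 6.73 p [ 562.191 -244.625  138.935] ytool [0.883 0.001 0.469] ztool [ 0.469  0.    -0.883] 
j [-0.798 -0.388 -0.601  1.003  0.343  0.834] F [-3.529  3.073 -5.113] T [1.415 1.51  0.774] w 6.561974984934199 g 93.77463698387146
louvre est in head [-0.701 -0.513  2.48 ] F head [-5.516  3.073 -2.857] T head [1.613 1.51  0.019]
```

```bash
python3 -m handwheel '[{"linear":[0.0004,0,-0.0014],"rot":[0,0,0],"jaw":0.0},{"linear":[0.0004,0,-0.0010],"rot":[0,0,0],"jaw":0.0},{"linear":[0,0,0],"rot":[0,0,0],"jaw":0.0}]'
python3 -c "from h import *; lou()"
```

```text
time: 6.98
position: [562.8, -244.9, 137.8]
tcp_rot: [0.171, 0.686, 0.686, 0.171]
wrist_force: [-11.4, 3.0, 5.8]
gripper_width: 0.078
grasp_force: 95.8
t 6.98 p [ 562.77  -244.86   137.787] ytool [0.883 0.001 0.469] ztool [ 0.469 -0.001 -0.883] 
j [-0.797 -0.386 -0.601  1.     0.342  0.835] F [-11.354   3.027   5.765] T [0.661 1.87  0.346] w 6.648899534098044 g 95.81042289733887
louvre est in head [-0.73  -0.766  1.194] F head [-7.318  3.027 10.42 ] T head [ 0.746  1.87  -0.005]
```

```bash
python3 -m handwheel '[{"linear":[0.0004,0,-0.0008],"rot":[0,0,0],"jaw":0.0},{"linear":[0,0,0],"rot":[0,0,0],"jaw":0.0}]'
python3 -c "from h import *; lou()"
python3 -m handwheel '[{"linear":[0,0,0],"rot":[0,0,0],"jaw":0.035},{"linear":[0,0,0],"rot":[0,0,0],"jaw":0.035},{"linear":[0,0,0],"rot":[0,0,0],"jaw":0.035},{"linear":[0,0,0],"rot":[0,0,0],"jaw":0.035}]' 40
python3 -c "from h import *; lou()"
python3 -m handwheel '[{"linear":[-0.007,0,0.0132],"rot":[0,0,0],"jaw":0.035},{"linear":[-0.014,0,0.0265],"rot":[0,0,0],"jaw":0.035},{"linear":[-0.014,0,0.0265],"rot":[0,0,0],"jaw":0.035},{"linear":[-0.014,0,0.0265],"rot":[0,0,0],"jaw":0.0},{"linear":[-0.014,0,0.0265],"rot":[0,0,0],"jaw":0.0}]' 40
python3 - <<'E'
from h import *
lou(); im=read_camera('top'); a=read_camera('scene'); cv2.imwrite('pics/t5.png',im); cv2.imwrite('pics/s5.png',a)
cv2.imwrite('pics/seat.png',np.hstack([cv2.resize(im[175:285,390:500],(400,400),interpolation=2),cv2.resize(a[130:230,180:280],(400,400),interpolation=2)]))
E
```

```text
time: 7.15
position: [562.8, -244.9, 137.8]
tcp_rot: [0.171, 0.686, 0.686, 0.171]
wrist_force: [-23.6, 6.3, 15.4]
gripper_width: 0.08
grasp_force: 98.2
t 7.15 p [ 562.807 -244.856  137.767] ytool [0.883 0.001 0.469] ztool [ 0.469 -0.001 -0.883] 
j [-0.796 -0.386 -0.601  1.     0.341  0.836] F [-23.643   6.29   15.4  ] T [1.265 2.946 0.673] w 6.800098327471737 g 98.22343468666077
louvre est in head [-0.72  -0.767  1.159] F head [-13.645   6.29   24.697] T head [1.433 2.946 0.   ]
time: 7.48
position: [563.7, -245.0, 136.5]
tcp_rot: [0.172, 0.686, 0.687, 0.171]
wrist_force: [0.0, 0.3, -0.1]
gripper_width: 0.412
grasp_force: 0.0
t 7.48 p [ 563.728 -244.956  136.522] ytool [0.882 0.002 0.47 ] ztool [ 0.47  -0.001 -0.882] 
j [-0.796 -0.384 -0.602  0.995  0.342  0.836] F [ 0.048  0.312 -0.099] T [-0.015  0.511 -0.04 ] w 35.214852452176544 g 0.0
louvre est in head [-0.45  -0.863 -0.372] F head [-0.004  0.312 -0.11 ] T head [-0.032  0.511 -0.028]
time: 7.9
position: [499.9, -244.4, 256.6]
tcp_rot: [0.171, 0.685, 0.687, 0.171]
wrist_force: [-0.2, -1.2, 0.6]
gripper_width: 0.138
grasp_force: 0.0
t 7.9 p [ 499.858 -244.444  256.577] ytool [0.883 0.002 0.47 ] ztool [ 0.47  -0.    -0.883] 
j [-0.904 -0.556 -0.505  1.303  0.378  0.727] F [-0.194 -1.215  0.571] T [-0.018  0.4   -0.004] w 11.771177562467132 g 0.0
louvre est in head [ -0.492  -0.34  135.615] F head [ 0.097 -1.215  0.595] T head [-0.018  0.4    0.005]
```

View pics/seat.png

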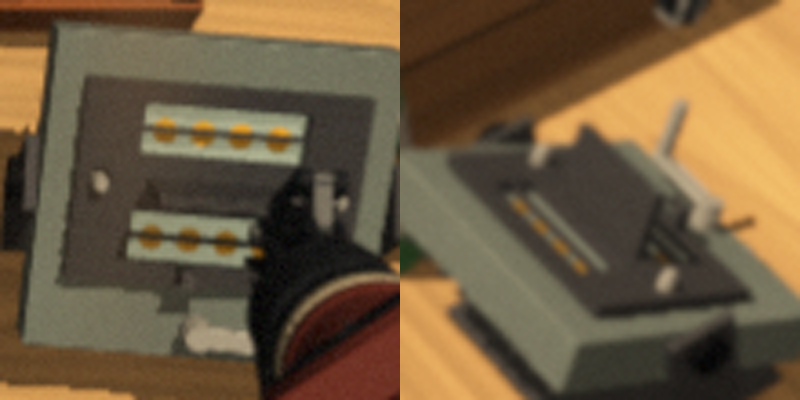

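The louvre is flush, with both pins standing through their holes at left-half (100,182) and (341,203). The latch is still open. Next I'll locate the knob from both views.

```bash
python3 - <<'E'
from h import *
s,R=st(); ex,ey,n=M
B=lambda p:(np.array(p)-[310.5,0]+.5)/3.758+[385,175]-.5
S=lambda p:np.array(p)/8+[195,150]-.4
h=lambda cam,px,z: M@(onplane(cam,px,O+z*n,n)-O)
print('top knob top',h('top',B((652,380)),60),'scene knob top',h('scene',S((445,45)),60))
print('scene knob base',h('scene',S((406,145)),18),'top knob base',h('top',B((637,362)),18))
print('pivot scene',h('scene',S((495,260)),14),'top',h('top',B((530,343)),14))
print('bottle',at('top',(513,222),0))
for a in (1.6,1.65,1.7):
  K=np.array([-95+63*np.cos(a),-63*np.sin(a),33]); print(a,'TCP target',O+M.T@K,'delta',O+M.T@K-s['position'])
E
```

```text
t 8.0 p [ 500.668 -246.384  261.045] ytool [0.881 0.003 0.474] ztool [ 0.474 -0.006 -0.88 ] 
j [-0.905 -0.558 -0.5    1.303  0.378  0.727] F [ 0.589 -0.372  0.029] T [-0.037  0.409 -0.02 ] w 0.3412279002141508 g 0.0
top knob top [-99.103 -63.886  60.   ] scene knob top [-100.578  -64.111   60.   ]
scene knob base [-101.417  -65.231   18.   ] top knob base [-100.89   -65.239   18.   ]
pivot scene [-93.451   1.149  14.   ] top [-95.612   1.332  14.   ]
bottle [ 632.725 -436.847    0.   ]
1.6 TCP target [ 474.713 -308.383   98.673] delta [ -25.955  -61.999 -162.372]
1.65 TCP target [ 471.936 -308.212   97.197] delta [ -28.732  -61.828 -163.848]
1.7 TCP target [ 469.171 -307.885   95.726] delta [ -31.497  -61.501 -165.319]
```

```bash
python3 -m handwheel '[{"linear":[-0.03,-0.0207,-0.016],"rot":[0,0,0],"jaw":0.03},{"linear":[-0.03,-0.0207,-0.016],"rot":[0,0,0],"jaw":0.03},{"linear":[-0.03,-0.0206,-0.016],"rot":[0,0,0],"jaw":0.03},{"linear":[0.0108,0,-0.0203],"rot":[0,0,0],"jaw":0.03},{"linear":[0.0108,0,-0.0203],"rot":[0,0,0],"jaw":0.03}]'
python3 -m handwheel '[{"linear":[0,0,0],"rot":[0,0,0],"jaw":0.03},{"linear":[0,0,0],"rot":[0,0,0],"jaw":0.03},{"linear":[0,0,0],"rot":[0,0,0],"jaw":0.03}]'
cat >> h.py <<'E'
def tcp():
    s,R=st(); print('tcp in head',M@(s['position']-O),'F head',M@s['wrist_force'],'ytool head',M@R[:,1])
E
python3 -c "from h import *; tcp()"
```

```text
time: 8.42
position: [430.2, -309.9, 165.7]
tcp_rot: [0.172, 0.688, 0.684, 0.17]
wrist_force: [0.1, 0.4, 0.1]
gripper_width: 0.352
grasp_force: 0.0
time: 8.67
position: [432.2, -306.5, 167.4]
tcp_rot: [0.171, 0.685, 0.687, 0.171]
wrist_force: [-0.3, 0.2, 1.3]
gripper_width: 0.351
grasp_force: 0.0
t 8.67 p [ 432.247 -306.528  167.425] ytool [0.883 0.003 0.47 ] ztool [ 0.47  -0.    -0.883] 
j [-1.126 -0.57  -0.67   1.245  0.438  0.493] F [-0.251  0.193  1.29 ] T [-0.038  0.431 -0.004] w 29.955977637023135 g 0.0
tcp in head [-102.058  -61.118  113.641] F head [0.384 0.193 1.257] ytool head [1.    0.003 0.   ]
```

```bash
python3 -m handwheel '[{"linear":[0.0099,-0.003,-0.0175],"rot":[0,0,0],"jaw":0.03},{"linear":[0.0099,0,-0.0175],"rot":[0,0,0],"jaw":0.03},{"linear":[0.0099,0,-0.0175],"rot":[0,0,0],"jaw":0.03},{"linear":[0.0099,0,-0.0177],"rot":[0,0,0],"jaw":0.03},{"linear":[0,0,0],"rot":[0,0,0],"jaw":0.03}]'
python3 -m handwheel '[{"linear":[0,0,0],"rot":[0,0,0],"jaw":0.022},{"linear":[0,0,0],"rot":[0,0,0],"jaw":0.022},{"linear":[0,0,0],"rot":[0,0,0],"jaw":0.022}]' 20
python3 - <<'E'
from h import *
tcp(); a=read_camera('scene'); im=read_camera('top')
cv2.imwrite('pics/knob.png',np.hstack([cv2.resize(a[130:230,200:300],(400,400),interpolation=2),cv2.resize(im[220:320,400:500],(400,400),interpolation=2)]))
s=status.observe()
# arc: world increments of TCP rotating about the pivot by d rad (about n), total 1.65
c=O+M.T@np.array([-95,0,0]); p=s['position']; n=M[2]; print('n*0.12',n*.12)
for i in range(14):
    q=c+Rn.from_rotvec(n*.12).apply(p-c); print(np.round(q-p,1)); p=q
E
```

```text
time: 9.08
position: [472.0, -308.1, 94.3]
tcp_rot: [0.17, 0.685, 0.687, 0.171]
wrist_force: [-1.0, 1.1, -0.7]
gripper_width: 0.347
grasp_force: 0.0
time: 9.33
position: [471.9, -310.6, 98.5]
tcp_rot: [0.173, 0.685, 0.687, 0.171]
wrist_force: [1.0, 0.3, 0.4]
gripper_width: 0.257
grasp_force: 0.0
t 9.33 p [ 471.857 -310.637   98.516] ytool [0.882 0.002 0.471] ztool [ 0.471 -0.002 -0.882] 
j [-1.046 -0.448 -0.713  1.043  0.418  0.579] F [0.983 0.313 0.386] T [ 0.022  0.447 -0.009] w 21.92477828303921 g 0.0
tcp in head [-99.435 -65.227  34.202] F head [ 1.049  0.313 -0.121] ytool head [1.    0.002 0.001]
n*0.12 [-0.056  0.     0.106]
[ 6.9 -0.1  3.7]
[6.9 0.8 3.7]
[6.7 1.8 3.6]
[6.5 2.7 3.5]
[6.2 3.5 3.3]
[5.8 4.3 3.1]
[5.3 5.1 2.8]
[4.7 5.8 2.5]
[4.  6.4 2.1]
[3.3 6.9 1.8]
[2.6 7.3 1.4]
[1.8 7.6 1. ]
[1.  7.8 0.5]
[0.2 7.8 0.1]
```

View pics/knob.png

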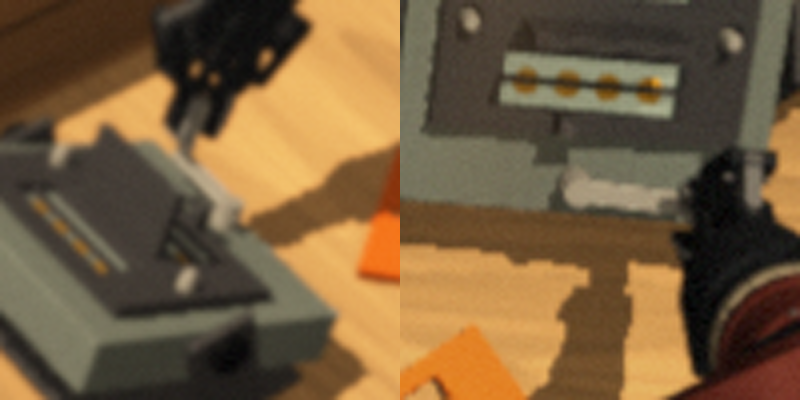

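The knob stands between the fingers (left half, about (190,140)). I'll sweep it along its arc, turning the tool with the arm.

```bash
python3 -m handwheel '[{"linear":[0.0069,0,0.0037],"rot":[-0.056,0,0.106],"jaw":0.022},{"linear":[0.0069,0.0008,0.0037],"rot":[-0.056,0,0.106],"jaw":0.022},{"linear":[0.0067,0.0018,0.0036],"rot":[-0.056,0,0.106],"jaw":0.022},{"linear":[0.0065,0.0027,0.0035],"rot":[-0.056,0,0.106],"jaw":0.022},{"linear":[0.0062,0.0035,0.0033],"rot":[-0.056,0,0.106],"jaw":0.022}]'
python3 -c "from h import *; tcp()"
python3 -m handwheel '[{"linear":[0.0058,0.0043,0.0031],"rot":[-0.056,0,0.106],"jaw":0.022},{"linear":[0.0053,0.0051,0.0028],"rot":[-0.056,0,0.106],"jaw":0.022},{"linear":[0.0047,0.0058,0.0025],"rot":[-0.056,0,0.106],"jaw":0.022},{"linear":[0.004,0.0064,0.0021],"rot":[-0.056,0,0.106],"jaw":0.022},{"linear":[0,0,0],"rot":[0,0,0],"jaw":0.022}]'
python3 -c "from h import *; tcp()"
```

```text
time: 9.85
position: [504.8, -301.3, 114.9]
tcp_rot: [0.214, 0.45, 0.86, 0.112]
wrist_force: [-0.9, -0.4, -0.2]
gripper_width: 0.259
grasp_force: 0.6
t 9.85 p [ 504.788 -301.3    114.937] ytool [0.726 0.57  0.386] ztool [ 0.469  0.001 -0.883] 
j [-0.972 -0.4   -0.648  1.032  0.398  0.051] F [-0.865 -0.377 -0.194] T [ 0.008  0.736 -0.023] w 22.106410228541083 g 0.5837620608508587
tcp in head [-62.65  -55.89   33.241] F head [-0.855 -0.377  0.235] ytool head [0.822 0.57  0.   ]
time: 10.27
position: [525.1, -279.0, 125.9]
tcp_rot: [0.235, 0.232, 0.942, 0.059]
wrist_force: [0.7, 0.7, 0.5]
gripper_width: 0.257
grasp_force: 0.0
t 10.27 p [ 525.116 -279.014  125.938] ytool [0.41  0.885 0.22 ] ztool [ 0.469  0.002 -0.883] 
j [-0.908 -0.407 -0.635  1.028  0.38  -0.363] F [0.748 0.716 0.54 ] T [ 0.049  0.463 -0.029] w 21.94241919562251 g 0.0
tcp in head [-39.537 -33.604  33.411] F head [0.914 0.716 0.126] ytool head [0.465 0.885 0.002]
```

```bash
python3 -m handwheel '[{"linear":[0.0028,0.007,0.0015],"rot":[-0.056,0,0.106],"jaw":0.022},{"linear":[0.002,0.0075,0.0011],"rot":[-0.056,0,0.106],"jaw":0.022},{"linear":[0.0013,0.0075,0.0007],"rot":[-0.056,0,0.106],"jaw":0.022},{"linear":[0.0006,0.007,0.0003],"rot":[-0.056,0,0.106],"jaw":0.022},{"linear":[0,0,0],"rot":[0,0,0],"jaw":0.022}]'
python3 -c "from h import *; tcp()"
python3 -m handwheel '[{"linear":[0,0.004,0],"rot":[0,0,0],"jaw":0.022},{"linear":[0,0.003,0],"rot":[0,0,0],"jaw":0.022},{"linear":[0,0.002,0],"rot":[0,0,0],"jaw":0.022},{"linear":[0,0,0],"rot":[0,0,0],"jaw":0.022}]'
python3 -c "from h import *; tcp()"
```

```text
time: 10.68
position: [531.4, -250.1, 129.0]
tcp_rot: [0.241, 0.004, 0.97, 0.002]
wrist_force: [0.1, -0.6, 0.5]
gripper_width: 0.261
grasp_force: 0.0
t 10.68 p [ 531.379 -250.08   129.029] ytool [0.007 1.    0.006] ztool [ 0.468  0.002 -0.884] 
j [-0.856 -0.455 -0.667  1.027  0.363 -0.786] F [ 0.106 -0.637  0.536] T [ 0.009  0.441 -0.004] w 22.30350514702747 g 0.0
tcp in head [-32.555  -4.67   33.2  ] F head [ 0.346 -0.637  0.423] ytool head [0.009 1.    0.002]
time: 11.02
position: [531.3, -242.9, 128.8]
tcp_rot: [0.241, 0.007, 0.971, 0.001]
wrist_force: [1.1, -7.1, -1.2]
gripper_width: 0.264
grasp_force: 3.7
t 11.02 p [ 531.259 -242.856  128.809] ytool [0.013 1.    0.006] ztool [ 0.467 -0.001 -0.884] 
j [-0.843 -0.474 -0.681  1.026  0.356 -0.767] F [ 1.07  -7.1   -1.221] T [-1.298  0.324 -0.698] w 22.529644320180537 g 3.693622425198555
tcp in head [-32.765   2.554  33.061] F head [ 0.371 -7.1   -1.58 ] ytool head [ 0.014  1.    -0.001]
```

```bash
python3 -m handwheel '[{"linear":[0,0.0015,0],"rot":[0,0,0],"jaw":0.022},{"linear":[0,0,0],"rot":[0,0,0],"jaw":0.022},{"linear":[0,0,0],"rot":[0,0,0],"jaw":0.022}]'
python3 -c "from h import *; tcp()"
python3 -m handwheel '[{"linear":[0,-0.004,0],"rot":[0,0,0],"jaw":0.028},{"linear":[0,0,0],"rot":[0,0,0],"jaw":0.028},{"linear":[0,0,0],"rot":[0,0,0],"jaw":0.028}]'
python3 -c "from h import *; tcp()"
python3 -m handwheel '[{"linear":[-0.007,0,0.0132],"rot":[0,0,0],"jaw":0.028},{"linear":[-0.014,0,0.0265],"rot":[0,0,0],"jaw":0.028},{"linear":[-0.014,0,0.0265],"rot":[0,0,0],"jaw":0.028},{"linear":[-0.014,0,0.0265],"rot":[0,0,0],"jaw":0.028},{"linear":[-0.014,0,0.0265],"rot":[0,0,0],"jaw":0.028}]'
python3 -m handwheel '[{"linear":[-0.03,0.025,0],"rot":[0,0,0],"jaw":0.028},{"linear":[-0.03,0.025,0],"rot":[0,0,0],"jaw":0.028},{"linear":[-0.03,0.025,0],"rot":[0,0,0],"jaw":0.028},{"linear":[0,0.03,0],"rot":[0,0,0],"jaw":0.028},{"linear":[0,0,0],"rot":[0,0,0],"jaw":0.028}]'
python3 - <<'E'
from h import *
tcp(); a=read_camera('scene'); im=read_camera('top')
cv2.imwrite('pics/end.png',np.hstack([cv2.resize(a[130:230,180:280],(400,400),interpolation=2),cv2.resize(im[175:285,390:500],(400,400),interpolation=2)]))
E
```

```text
time: 11.27
position: [531.2, -242.6, 128.9]
tcp_rot: [0.241, 0.007, 0.971, 0.0]
wrist_force: [2.5, -13.5, -3.7]
gripper_width: 0.261
grasp_force: 6.6
t 11.27 p [ 531.199 -242.609  128.875] ytool [0.014 1.    0.004] ztool [ 0.467 -0.003 -0.884] 
j [-0.842 -0.477 -0.683  1.024  0.354 -0.765] F [  2.54  -13.489  -3.678] T [-2.303  0.314 -1.184] w 22.316847674120996 g 6.583591550588608
tcp in head [-32.787   2.801  33.148] F head [  0.516 -13.489  -4.44 ] ytool head [ 0.015  1.    -0.003]
time: 11.52
position: [531.1, -243.7, 128.0]
tcp_rot: [0.241, 0.006, 0.971, 0.003]
wrist_force: [-0.3, 0.0, -0.4]
gripper_width: 0.329
grasp_force: 0.0
t 11.52 p [ 531.08  -243.695  128.042] ytool [0.01  1.    0.009] ztool [ 0.467  0.003 -0.884] 
j [-0.847 -0.468 -0.677  1.028  0.36  -0.773] F [-0.272  0.027 -0.361] T [0.003 0.468 0.016] w 28.058832912848604 g 0.0
tcp in head [-33.283   1.715  32.468] F head [-0.409  0.027 -0.191] ytool head [0.013 1.    0.003]
time: 11.93
position: [467.6, -243.1, 248.6]
tcp_rot: [0.241, 0.005, 0.971, 0.003]
wrist_force: [0.3, -0.2, -0.1]
gripper_width: 0.33
grasp_force: 0.0
time: 12.35
position: [411.9, -171.8, 260.5]
tcp_rot: [0.222, 0.0, 0.975, 0.025]
wrist_force: [-0.4, -0.8, -0.1]
gripper_width: 0.333
grasp_force: 0.0
t 12.35 p [ 411.909 -171.841  260.469] ytool [-0.01   0.999  0.048] ztool [ 0.433  0.048 -0.9  ] 
j [-0.981 -0.841 -0.653  1.54   0.396 -0.936] F [-0.412 -0.757 -0.092] T [-0.086  0.411 -0.011] w 28.41990809762424 g 0.0
tcp in head [-76.333  73.569 205.342] F head [-0.407 -0.757  0.112] ytool head [0.014 0.999 0.047]
```

View pics/end.png

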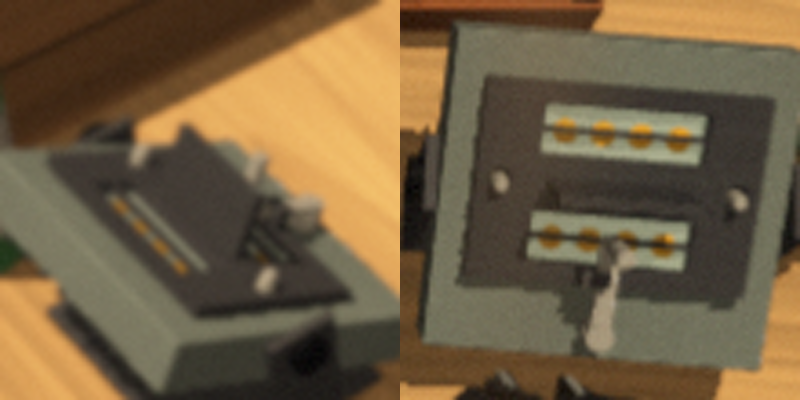

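The arm points up the slope under the keeper, from right-half (598,338) to the knob at (618,250). Joint 2 is near its limit, so I'll ease off it and compare the latch angle with the projection.

```bash
python3 -m handwheel '[{"linear":[0.01,0.01,0],"rot":[0,0,0],"jaw":0.028},{"linear":[0.01,0.01,0],"rot":[0,0,0],"jaw":0.028},{"linear":[0,0,0],"rot":[0,0,0],"jaw":0.028},{"linear":[0,0,0],"rot":[0,0,0],"jaw":0.028}]'
python3 - <<'E'
from h import *
st()
for a in (0,.05,.1):
    K=lambda r,z:O+M.T@np.array([-95+r*np.cos(a),-r*np.sin(a),z])
    P=proj('top',[K(0,18),K(50,18),K(63,60)]); print(a,'crop px',(P-[390,175]+.5)*400/110+[400,0])
    P=proj('scene',[K(63,60)]); print('scene crop knob top',(P-[180,130]+.5)*4)
E
```

```text
time: 12.78
position: [431.5, -152.9, 259.3]
tcp_rot: [0.222, -0.001, 0.975, 0.024]
wrist_force: [0.2, -0.3, -0.4]
gripper_width: 0.329
grasp_force: 0.0
t 12.78 p [ 431.537 -152.856  259.286] ytool [-0.013  0.999  0.047] ztool [ 0.432  0.048 -0.901] 
j [-0.894 -0.833 -0.653  1.498  0.375 -0.848] F [ 0.189 -0.291 -0.423] T [-0.033  0.433 -0.032] w 28.117899603664146 g 0.0
0 crop px [[598.054 333.463]
 [608.771 258.983]
 [624.966 255.97 ]]
scene crop knob top [[260.706 156.93 ]]
0.05 crop px [[598.054 333.463]
 [612.681 259.405]
 [630.085 256.522]]
scene crop knob top [[258.084 154.355]]
0.1 crop px [[598.054 333.463]
 [616.555 260.014]
 [635.157 257.319]]
scene crop knob top [[255.654 151.782]]
```

The picture matches latch angle 0, and the latch stopped firmly under 13 N. The louvre is flush and the arm is clear, so I'll hand the job in.

```bash
python3 -c "
from bench import r
print(r.close_job())"
```

```text
the job is handed in; nothing more can be done
None
```

The louvre is seated flush over both pins, the latch is pushed home against its stop under the keeper, and the job is handed in; the result was not reported back, and joint 2 read -0.841 (range limit -0.84) for a moment during the retreat.

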